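# Hold the sample cell in the photometer's light path

### The arm

A 6-joint arm with a two-finger parallel gripper is mounted at the origin on a cart in front of the work surface, level with it; the furniture and walls round the work are solid. World frame = base frame: x ahead of the robot, y to its left, z up, the work surface at z = 0. Lengths are in m, angles in rad, forces in N, time in s.
With the tool pointing down it reaches from about 0.4 to 0.825 m from the base axis. Payload 7 kg.
Tool frame: the origin (TCP) lies on the centre line of the jaws, within the pads' length; the fingertips stand 11 mm ahead of it and the grasp point (between the pads) lies 8 mm behind it; z points along the fingers, y is the direction in which the jaws open and shut (so a half turn about z gives the same grasp; the last joint's range is limited). The gripper opens to 88 mm and grips with 3 to 60 N. Pads are 19 mm wide; open, the fingers measure 130 mm over their backs; the gripper's body (78 mm by 193 mm) begins 47 mm behind the grasp point.
Start: joints at [1.408, 0.359, 0.012, 0, -1.224, -0.288], TCP at [0.294, 0.608, 0.202] pointing down, gripper open.
Joint ranges: [-3.07, 3.07], [-1.43, 2.12], [-1.02, 1.25], [-3.03, 1.67], [-3.05, -0], [-3.03, 3.03]. Speed limits (rad/s): [2.39, 2.39, 3.01, 3.14, 3.14, 3.14].

### API

Orientations are given as [roll, pitch, yaw] about the fixed x, y, z axes, in that order (R = Rz(yaw) Ry(pitch) Rx(roll)).
In Python, from station import * gives the robot as it stands.
- The arm moves only by the tool play_rows, never from a script. Its argument "targets" is a list of rows, each a list of 7 numbers: the turn, a rotation vector about the world's x, y, z in rad, then the shift along the world's x, y, z in m, then the opening, from 0 (shut) to 1 (fully open). A call has 1 to 12 rows; each row shifts and turns the pose as measured when the row begins; what a row does not reach is not made up. A row lasts 1/8 s, in which the tool goes at most 62.5 mm and 10.7 degrees, less where a joint would pass 70% of its speed; a pose out of reach is approached as far as the arm can. A call is refused whole if a number of a shift passes 0.0625 or a number of a turn 0.188, either way. A call with a gripper value outside its range is refused whole. The fingers move at their own pace and stop on an object; "grip_force" is the grip in N (left out, the last holds). Time passes only in rows, so rows that do not move let the fingers close. It gives the time, the measured TCP pose, the force and the opening at its end, in the units of the state.
- get_state(): the state, without advancing time (a new reading comes with each control period).
- grab_frame(name): name is "scene" or "top" or "wrist"; returns (picture, depth): 420x560x3 uint8, blue, green, red; 420x560 float32, m along the optical axis (not along the pixel's ray), 0 where there is no reading.
- camera_params(name): a dict with "camera_matrix" (3x3 intrinsics, pixels), "extrinsics" (4x4, takes a point from world to camera coordinates); the wrist camera has in their place "hand_eye" (4x4, takes a point from camera to tool coordinates, whose origin is the TCP and whose axes are the flange's). Camera axes: x right, y up, looking along -z (the intrinsics and any distortion apply to the point x, -y, -z); pixel columns grow to the right and rows downward; lengths in m; the calibration is good to about 2 mm. A picture is of the moment at which its call begins: read the wrist's pose just before it. camera_params takes no time and is no camera call.
- job_done(): hands the job in, once; it reports no verdict.
The state is a dict: "t": time; "q": joint angles; "qd": joint speeds; "joint_efforts": joint torques, N m; "eef_pos": TCP position; "ee_rot": TCP orientation; "force": force on the tool from outside, world axes, zero at the start; "moment": the same for the moment, N m; "width": finger opening in m.
Only numpy, scipy, OpenCV 4.12 (cv2) and the standard library are available. Lean on these libraries where they do the work, as an engineer would, in place of code of your own. Each camera call takes 0.05 s, during which the arm holds its last target.

### The job

Take the sample cell (blue stopper) out of its rack, gripping it by its two frosted faces only, fingers off the clear windows. Lower it upright into the photometer's light path between the lamp and the sprung stop, with its windows facing lamp and detector and its middle on the beam, then move it gently along the beam towards the detector until its foot meets the yellow stop, and press the plunger in about half-way (never right in). Finish while still holding it there in the air, and leave the blank cell and the other things alone.

Things in the scene. Friction and masses are not known exactly. Their poses are not given: they have to be found in the camera images.
- sample_cell_center (a point): Sample cell, BLUE stopper: loose upright cell 18 (its x) x 31 (y) x 60 mm high, 80 g, the stopper (11 x 20 mm) 8 mm higher. This point is on its middle axis, half-way up the 60 mm; axes are the cell's, z up. Faces towards +x and -x (18 mm apart) are frosted: grip here. Faces towards +y and -y are clear windows. The lowest 14 mm is a dark solid foot, 15 mm in x, 31 mm in y.
- sample_cell_windows: The two clear windows of the sample cell, on its +y and -y faces, 12 mm wide, from 14 to 58 mm above its underside. Origin: middle of the cell's underside, axes as the cell's. Fingers must not touch them.
- sample_cell_frosted: The two frosted faces of the sample cell, on its +x and -x sides, 18 mm apart over the outside, 30 mm wide in y, 60 mm high. The origin is the middle of the cell's underside, axes as the cell's.
- blank_cell_center (a point): Centre of the blank cell: same cell with a WHITE stopper, standing in the other pocket of the rack. Leave it there.
- cell_rack: Fixed low grey block 60 (x) x 140 (y) x 12 mm high with two pockets 8 mm deep, 64 mm apart along its y. The cells stand in them, undersides 4 mm above the worktop, about 1.5 mm play all round, axes roughly along the rack's; which cell is in which pocket varies. Origin: middle of its underside.
- photometer: Fixed open photometer: base plate 80 (x) x 270 (y) mm, top at 12 mm, rails on it to 16 mm. White lamp house at its -y end, grey detector house at its +y end, each 50 mm wide in x, 100 mm high; black lens rings reach in to y = -66 and +86 mm. Origin: on the underside, below the working point; y runs along the beam from lamp to detector, z up.
- light_path (a point): Working point on the photometer's light path, on the beam axis, 75 mm above the worktop; y runs along the beam from lamp to detector, z up. The cell's centre belongs on this axis (where along y, the stop decides), its y along this y, either way round. The stop's tip, a yellow 10 x 10 mm plate below the beam on its carriage, is at some y from 12 to 38 mm here: not reported, find by feel or sight.
- stop_plunger (a joint): How far the sprung stop is pressed, m: 0 free, 0.016 right in. Pressed along the photometer's +y. Its yellow tip plate is centred 54 mm above the worktop, straight below the beam, so it meets the foot of a cell centred on the beam. Spring: 1 N to start, then 350 N/m (3.9 N half-way, 6.7 N right in). Blue post of its clamped carriage behind: 18 mm wide, top 63 mm above the worktop.
- specimen_cup: Bystander: specimen cup with a yellow lid, the one nearest the robot, 63 mm across, 61 mm high, origin at the middle of its underside.
- pipette: Bystander: pipette lying on its side, 44 x 225 x 25 mm, origin at the middle of its underside.
- marker: Bystander: black felt marker lying, 12 x 135 x 14 mm, origin at the middle of its underside.
Not all that is in view belongs to the job. What is shaped like the part that bears sample_cell_center but red is not meant.

How it is judged:
On the way, in this order (a step that is already met when the one before it is completed fails the run):
1. the sample cell is lifted clear of the rack, held by its frosted faces (height (world z) of sample_cell_center above 0.075 m and contact force between the fingers and sample_cell_frosted above 1 N), for 0.2 s.
2. the cell is in the light path, the stop not yet pressed (x of sample_cell_center in the frame of light_path between -0.006 and 0.006 m and z of sample_cell_center in the frame of light_path between -0.008 and 0.008 m and y of sample_cell_center in the frame of light_path between -0.06 and 0.06 m and value of joint stop_plunger below 0.001 m), for 0.1 s.
At the end, for the whole second after the job is handed in: The robot still holds the sample cell by its frosted faces (more than 1 N) in the air, centre within 5 mm sideways and 6 mm in height of the beam axis, its windows square to the beam within 8 degrees and upright within 8 degrees, its foot pressing the stop plunger in by 3 to 13.5 mm (x of sample_cell_center in the frame of light_path between -0.005 and 0.005 m and z of sample_cell_center in the frame of light_path between -0.006 and 0.006 m and angle between the y axis of sample_cell_center and the y axis of light_path, either way round below 0.14 rad and angle between sample_cell_center's own z axis and vertical below 0.14 rad and value of joint stop_plunger between 0.003 and 0.0135 m and contact force between sample_cell_frosted and the fingers above 1 N and contact force between sample_cell and photometer above 0.8 N); the arm keeps its last pose, push and grip.
It fails at once if the fingers touch a clear window of the sample cell (contact force between the fingers and sample_cell_windows above 0.5 N).
It fails at once if the stop plunger is pushed right in (value of joint stop_plunger above 0.0153 m).
It fails at once if the blank cell is disturbed (distance of blank_cell_center from where it was at the start of the episode above 0.015 m).
It fails at once if the specimen cup, pipette or marker is moved (distance of any of specimen_cup, pipette, marker from where it was at the start of the episode above 0.025 m).
It also fails if it takes over 45 s, if anything falls off the work surface, if the arm or the gripper's body presses on something with over 40 N, if the wrist force passes 120 N, or if a joint passes its speed limit or range.

## Working session

There is one attempt and no reset: what is moved stays moved. The work goes in short steps, Python scripts to look and compute and a tool call to move; the robot and the scene stay as the last step left them, time stands still between calls to the robot, and variables do not carry over. Pictures are saved under pics/ and viewed, and the job is handed in when it is done.

Besides the shell and the picture viewer there is one more tool, called after "Request:" in YAML: its name, and indented under it one key for each argument. play_rows: Moves the arm, as the interface text tells. Its arguments: {"type":"object","properties":{"targets":{"type":"array","items":{"type":"array","items":{"type":"number"}}},"grip_force":{"type":"number"}},"required":["targets"]}

```bash
ls; mkdir -p pics
python3 - <<'E'
from station import *
import cv2, numpy as np
print(get_state())
for n in ["scene","top","wrist"]:
    p=camera_params(n); print(n,{k:np.round(np.array(v),4).tolist() if not isinstance(v,str) else v for k,v in p.items()})
for n in ["scene","top"]:
    im,d=grab_frame(n); cv2.imwrite(f"pics/{n}0.png",im); np.save(f"pics/{n}0.npy",d)
E
```

```text
pics
{'t': 0.0, 'q': array([ 1.40810249e+00,  3.59383743e-01,  1.11048367e-02, -3.95369694e-04,
       -1.22409355e+00, -2.88092868e-01]), 'qd': array([-0.00013018,  0.00015034,  0.00051433, -0.0017797 , -0.00013539,
        0.00063762]), 'joint_efforts': array([ 8.55449780e-04, -5.82713163e+01,  2.93062466e+01,  6.99744925e+00,
        7.11334185e-03, -1.50826386e-04]), 'eef_pos': array([0.29386804, 0.60710452, 0.20133661]), 'ee_rot': array([ 3.13997587e+00, -9.15058691e-05, -4.50921268e-01]), 'force': array([-0.25709322,  0.66269463, -0.22421047]), 'moment': array([ 0.04031721,  0.03052608, -0.06269256]), 'width': 0.08754287150809517}
scene {'camera_matrix': [[450.2119, 0.0, 281.7802], [0.0, 450.2119, 214.5804], [0.0, 0.0, 1.0]], 'extrinsics': [[0.748, -0.6637, 0.0056, -0.3624], [0.3644, 0.4178, 0.8322, -0.3017], [-0.5547, -0.6205, 0.5544, -0.5813], [0.0, 0.0, 0.0, 1.0]]}
top {'camera_matrix': [[483.2229, 0.0, 274.7426], [0.0, 483.2229, 203.803], [0.0, 0.0, 1.0]], 'extrinsics': [[-0.0134, -0.9999, -0.0, 0.1186], [0.9972, -0.0134, 0.0736, -0.5257], [-0.0736, 0.001, 0.9973, -1.167], [0.0, 0.0, 0.0, 1.0]]}
wrist {'camera_matrix': [[355.2191, 0.0, 282.8303], [0.0, 355.2191, 212.4122], [0.0, 0.0, 1.0]], 'hand_eye': [[-0.0004, 0.9506, 0.3104, 0.0839], [1.0, 0.0004, 0.0002, -0.0001], [0.0, 0.3104, -0.9506, -0.182], [0.0, 0.0, 0.0, 1.0]]}
```

View pics/scene0.png

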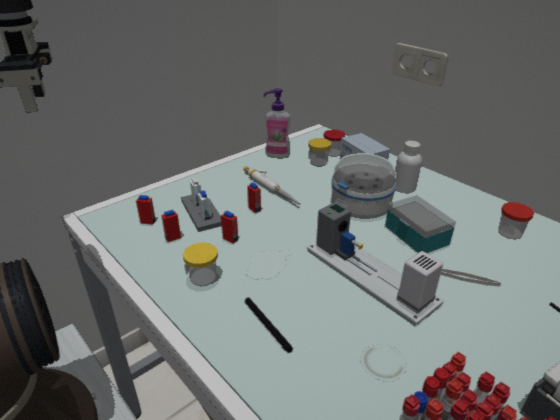

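View pics/top0.png

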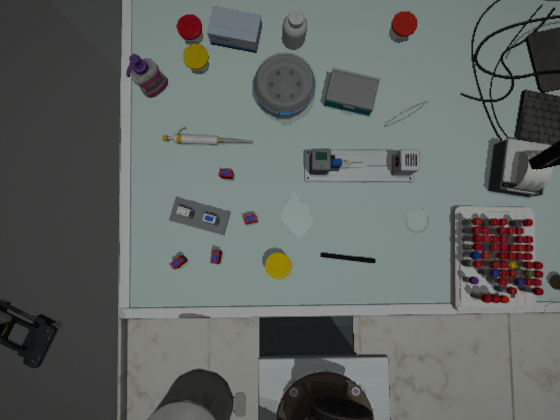

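The top view shows the rack at about (200,215), with the white stopper at (184,211) and the blue one at (209,217). The photometer lamp is at (405,160) and the detector at (320,160). I'll enlarge these and measure.

```bash
cat > h.py <<'E'
import numpy as np, cv2
from station import *
def cast(n,uv,z,pose=None):
    """pixels onto plane z"""
    p=camera_params(n); K=np.array(p["camera_matrix"]); D=np.array(p.get("distortion",p.get("dist_coeffs",np.zeros(5))))
    uv=np.asarray(uv,float).reshape(-1,1,2)
    x=cv2.undistortPoints(uv,K,D).reshape(-1,2)
    dc=np.c_[x[:,0],-x[:,1],-np.ones(len(x))]
    if "extrinsics" in p:
        T=np.linalg.inv(np.array(p["extrinsics"]))
    else:
        T=pose@np.array(p["hand_eye"])
    d=dc@T[:3,:3].T; o=T[:3,3]
    s=(z-o[2])/d[:,2]
    return o+d*s[:,None]
def pts(n,d,pose=None):
    p=camera_params(n); K=np.array(p["camera_matrix"])
    v,u=np.mgrid[:d.shape[0],:d.shape[1]]
    c=np.stack([(u-K[0,2])/K[0,0]*d,-(v-K[1,2])/K[1,1]*d,-d],-1)
    T=np.linalg.inv(np.array(p["extrinsics"])) if "extrinsics" in p else pose@np.array(p["hand_eye"])
    return c@T[:3,:3].T+T[:3,3]
def proj(n,P,pose=None):
    p=camera_params(n); K=np.array(p["camera_matrix"])
    E=np.array(p["extrinsics"]) if "extrinsics" in p else np.linalg.inv(pose@np.array(p["hand_eye"]))
    c=np.atleast_2d(P)@E[:3,:3].T+E[:3,3]
    return np.c_[K[0,0]*c[:,0]/-c[:,2]+K[0,2],K[1,1]*-c[:,1]/-c[:,2]+K[1,2]]
def toolpose(s):
    from scipy.spatial.transform import Rotation as R
    T=np.eye(4);T[:3,:3]=R.from_euler('xyz',s["ee_rot"]).as_matrix();T[:3,3]=s["eef_pos"];return T
E
python3 - <<'E'
from h import *
print(camera_params("top").keys(), camera_params("wrist").keys())
im=cv2.imread("pics/top0.png"); sc=cv2.imread("pics/scene0.png")
a=cv2.resize(im[140:280,150:290],None,fx=5,fy=5,interpolation=cv2.INTER_CUBIC)[:600]
b=cv2.resize(im[130:200,295:430],None,fx=5.9,fy=5.9,interpolation=cv2.INTER_CUBIC)
cv2.imwrite("pics/a.png",a);cv2.imwrite("pics/b.png",b)
cv2.imwrite("pics/c.png",cv2.resize(sc[190:320,300:450],None,fx=4.5,fy=4.5,interpolation=cv2.INTER_CUBIC))
P=pts("top",np.load("pics/top0.npy"))
for u,v in [(184,211),(209,217),(175,200),(320,160),(405,160),(360,175),(300,210)]: print(u,v,P[v,u].round(4))
E
```

```text
dict_keys(['camera_matrix', 'extrinsics']) dict_keys(['camera_matrix', 'hand_eye'])
184 211 [0.5095 0.3248 0.0699]
209 217 [0.4943 0.2655 0.075 ]
175 200 [0.5406 0.3579 0.0121]
320 160 [0.6209 0.0061 0.1012]
405 160 [ 0.618  -0.189   0.1027]
360 175 [ 0.5963 -0.1006  0.0145]
300 210 [0.512  0.049  0.0057]
```

View pics/a.png

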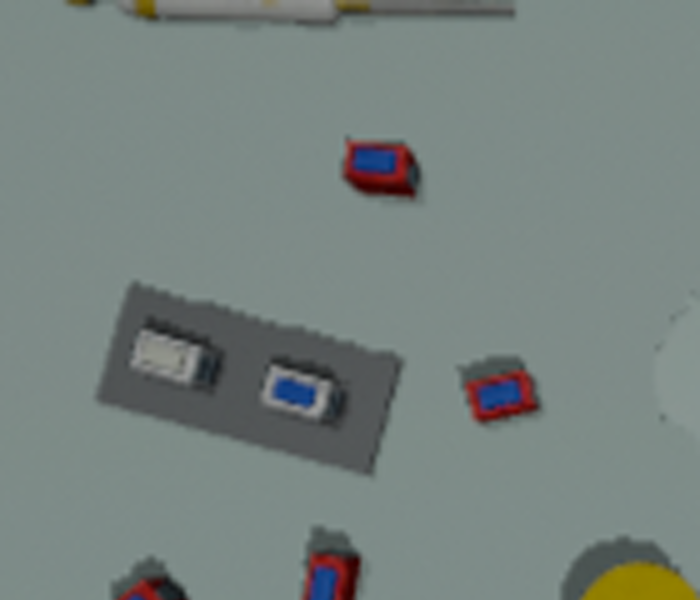

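View pics/b.png

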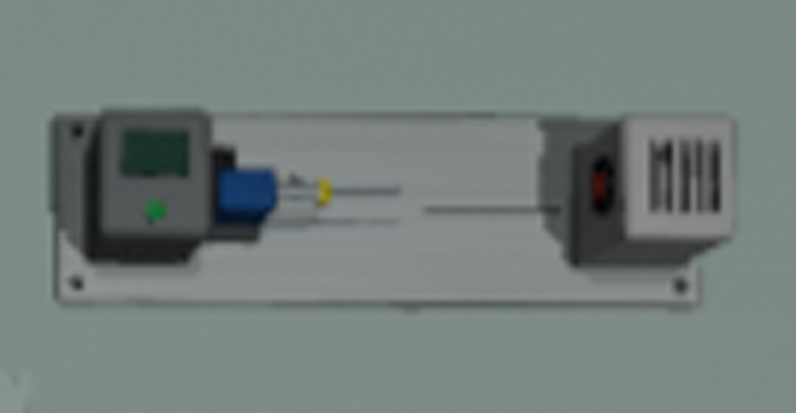

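View pics/c.png

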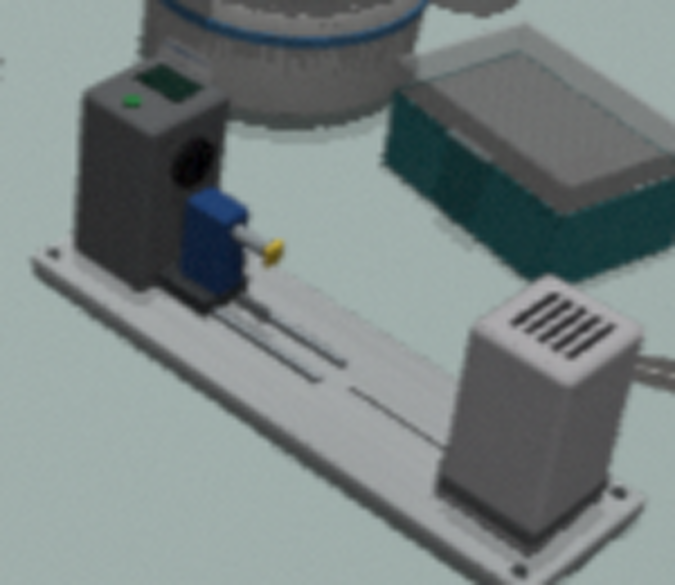

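Run:
```python
from h import *
im=cv2.imread("pics/top0.png"); P=pts("top",np.load("pics/top0.npy"))
hsv=cv2.cvtColor(im,cv2.COLOR_BGR2HSV)
r=cast("top",np.array([(133,283),(400,357),(372,475),(97,402)])/5+[150-.4,140-.4],.012)
print("rack",r.round(4), r.mean(0).round(4), "sides",[np.linalg.norm(r[i]-r[i-1]).round(4) for i in range(4)])
d=r[0]-r[1]+r[3]-r[2]; print("rack yaw of +y axis dir", np.degrees(np.arctan2(-d[0],d[1])))
b=cast("top",np.array([(52,117),(58,302),(700,305),(725,118)])/5.9+[295-.4,130-.4],.012)
print("phot",b.round(4),[np.linalg.norm(b[i]-b[i-1]).round(4) for i in range(4)])
# blue masks
m=cv2.inRange(hsv,(105,120,60),(125,255,255))
n,l,st,c=cv2.connectedComponentsWithStats(m)
for i in range(1,n):
    if st[i,4]>10: print("blue",c[i].round(1),st[i,4],cast("top",c[i],.072).round(4)[0])
m=cv2.inRange(hsv,(20,150,80),(35,255,255))
n,l,st,c=cv2.connectedComponentsWithStats(m)
for i in range(1,n):
    if st[i,4]>2: print("yel",c[i].round(1),st[i,4],cast("top",c[i],.056).round(4)[0])
```

```text
rack [[0.55   0.3549 0.012 ]
 [0.5115 0.2231 0.012 ]
 [0.4536 0.2373 0.012 ]
 [0.4913 0.3726 0.012 ]] [0.5016 0.297  0.012 ] sides [np.float64(0.0612), np.float64(0.1373), np.float64(0.0596), np.float64(0.1405)]
rack yaw of +y axis dir -15.914748219114918
phot [[ 0.6627  0.0382  0.012 ]
 [ 0.5841  0.0371  0.012 ]
 [ 0.5792 -0.2326  0.012 ]
 [ 0.6584 -0.2459  0.012 ]] [np.float64(0.2842), np.float64(0.0786), np.float64(0.2697), np.float64(0.0804)]
blue [336.4 162. ] 66 [ 0.6204 -0.0353  0.072 ]
blue [224.4 171.5] 31 [0.6012 0.2292 0.072 ]
blue [208.6 218.1] 32 [0.4919 0.2668 0.072 ]
blue [249.5 218.6] 33 [0.4895 0.1712 0.072 ]
blue [476.7 255. ] 40 [ 0.3975 -0.3569  0.072 ]
blue [214.2 257.3] 32 [0.4004 0.2542 0.072 ]
blue [175.4 262.4] 31 [0.39   0.3444 0.072 ]
blue [495.7 273. ] 36 [ 0.3554 -0.3991  0.072 ]
blue [520.9 282.3] 31 [ 0.3334 -0.4566  0.072 ]
yel [195.4  56.1] 490 [0.8876 0.2998 0.056 ]
yel [178.8 138.2] 28 [0.6858 0.3399 0.056 ]
yel [164.7 137.7] 19 [0.6875 0.3738 0.056 ]
yel [220. 141.] 5 [0.6776 0.241  0.056 ]
yel [349.6 162. ] 5 [ 0.6225 -0.0691  0.056 ]
yel [277.7 265.3] 532 [0.3792 0.1065 0.056 ]
yel [512.5 264.5] 49 [ 0.3737 -0.447   0.056 ]
```

Request:
play_rows:
  targets:
    - [0,0,-0.17,0.024,-0.042,-0.004,0.7]
    - [0,0,-0.17,0.024,-0.042,-0.004,0.7]
    - [0,0,-0.17,0.024,-0.042,-0.004,0.7]
    - [0,0,-0.17,0.024,-0.042,-0.004,0.7]
    - [0,0,-0.17,0.024,-0.042,-0.004,0.7]
    - [0,0,-0.17,0.024,-0.042,-0.004,0.7]
    - [0,0,-0.17,0.024,-0.042,-0.004,0.7]
    - [0,0,-0.17,0.024,-0.042,-0.004,0.7]
    - [0,0,0,0,0,0,0.7]

```text
t: 1.23
eef_pos: [0.4879, 0.2589, 0.1642]
ee_rot: [3.135, -0.004, -1.855]
force: [0.5, 0.4, 0.2]
width: 0.0612
```

```bash
cat > wshot.py <<'E'
import sys
from h import *
s=get_state(); T=toolpose(s); im,d=grab_frame("wrist")
n=sys.argv[1]; cv2.imwrite(f"pics/{n}.png",im); np.savez(f"pics/{n}.npz",T=T,d=d)
print(s["t"],s["eef_pos"].round(4),s["ee_rot"].round(4),s["q"].round(3),s["force"].round(2),s["width"].round(4))
E
python3 wshot.py w1
python3 - <<'E'
from h import *
from glob import glob
im=cv2.imread("pics/w1.png"); z=np.load("pics/w1.npz"); T=z["T"]
hsv=cv2.cvtColor(im,cv2.COLOR_BGR2HSV)
m=cv2.inRange(hsv,(105,120,50),(125,255,255))
n,l,st,c=cv2.connectedComponentsWithStats(m)
for i in range(1,n):
    if st[i,4]>50: print("blue",c[i].round(1),st[i],cast("wrist",c[i],.072,T).round(4)[0],"depth z",np.nanmedian(pts("wrist",z["d"],T)[l==i][:,2]).round(4))
E
```

```text
blue [249.1  99.5] [238  86  23  28 356] [0.4873 0.173  0.072 ] depth z 0.0675
blue [387.  171.4] [375 164  25  15 325] [0.4001 0.2545 0.072 ] depth z 0.0675
blue [141.3 210.4] [133 198  19  24 227] [0.5971 0.2298 0.072 ] depth z 0.0672
blue [281.9 217. ] [276 206  13  23 219] [0.4897 0.2674 0.072 ] depth z 0.0715
blue [418.7 265.1] [408 256  23  17 241] [0.3898 0.3421 0.072 ] depth z 0.0674Traceback (most recent call last):
  File "wshot.py", line 5, in <module>
    print(s["t"],s["eef_pos"].round(4),s["ee_rot"].round(4),s["q"].round(3),s["force"].round(2),s["width"].round(4))
                                                                                                ^^^^^^^^^^^^^^^^
AttributeError: 'float' object has no attribute 'round'
```

View pics/w1.png

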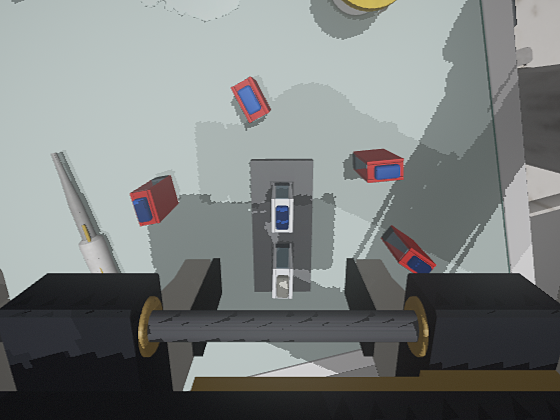

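```bash
sed -i 's/s\["width"\].round(4)/round(float(s["width"]),4)/' wshot.py
python3 - <<'E'
from h import *
im=cv2.imread("pics/w1.png")
cv2.imwrite("pics/w1a.png",cv2.resize(im[150:250,232:332],None,fx=6,fy=6,interpolation=cv2.INTER_CUBIC))
E
```

```text
(no output)
```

View pics/w1a.png

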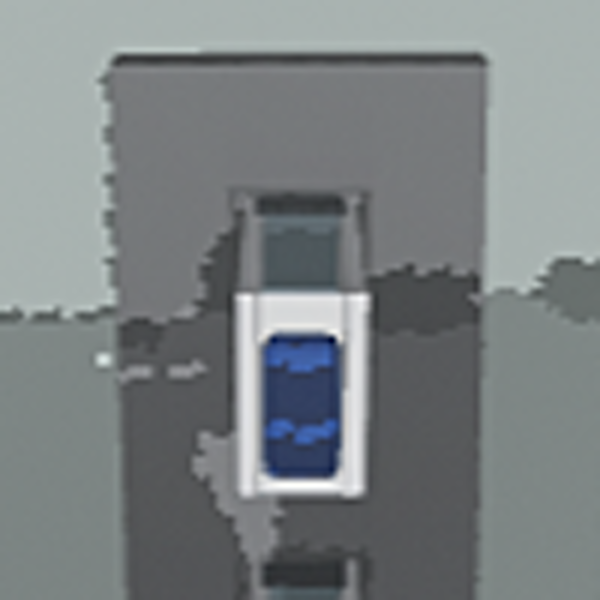

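Run:
```python
from h import *
T=np.load("pics/w1.npz")["T"]
q=np.array([(238,293),(369,293),(366,495),(240,495)])/6+[232-.4,150-.4]
c=cast("wrist",q,.064,T); print(c.round(4),c.mean(0).round(4),[np.linalg.norm(c[i]-c[i-1]).round(4) for i in range(4)])
d=c[3]-c[0]+c[2]-c[1]; print("y axis yaw",np.arctan2(-d[0],d[1]))
print(T.round(4))
m=c.mean(0); dx=m-T[:3,3]; print("in tool",(T[:3,:3].T@dx).round(4), "shift",dx.round(4))
```

```text
[[0.4943 0.252  0.064 ]
 [0.4771 0.2571 0.064 ]
 [0.4856 0.2855 0.064 ]
 [0.5027 0.2805 0.064 ]] [0.4899 0.2687 0.064 ] [np.float64(0.0297), np.float64(0.018), np.float64(0.0297), np.float64(0.0179)]
y axis yaw -0.28735602930748755
[[-0.2802 -0.9599 -0.0076  0.4879]
 [-0.9599  0.2802 -0.0022  0.2589]
 [ 0.0042  0.0066 -1.      0.1642]
 [ 0.      0.      0.      1.    ]]
in tool [-1.040e-02  1.000e-04  1.001e-01] shift [ 0.002   0.0098 -0.1002]
```

Request:
play_rows:
  targets:
    - [0,0,-0.001,0.001,0.005,-0.02,0.7]
    - [0,0,0,0.001,0.005,-0.02,0.7]
    - [0,0,0,0,0,-0.02,0.7]
    - [0,0,0,0,0,0,0.7]
  grip_force: 35

```text
t: 1.78
eef_pos: [0.4886, 0.2737, 0.1032]
ee_rot: [3.136, -0.002, -1.845]
force: [0.1, -0.5, -0.2]
width: 0.0615
```

```bash
python3 wshot.py w2
python3 - <<'E'
from h import *
im=cv2.imread("pics/w2.png")
cv2.imwrite("pics/w2a.png",cv2.resize(im[180:320,180:380],None,fx=4,fy=4,interpolation=cv2.INTER_CUBIC))
E
```

```text
1.775 [0.4886 0.2737 0.1032] [ 3.1356e+00 -2.3000e-03 -1.8450e+00] [ 0.857  0.261 -0.371 -0.005 -0.944 -1.128] [ 0.14 -0.45 -0.25] 0.0615
```

View pics/w2a.png

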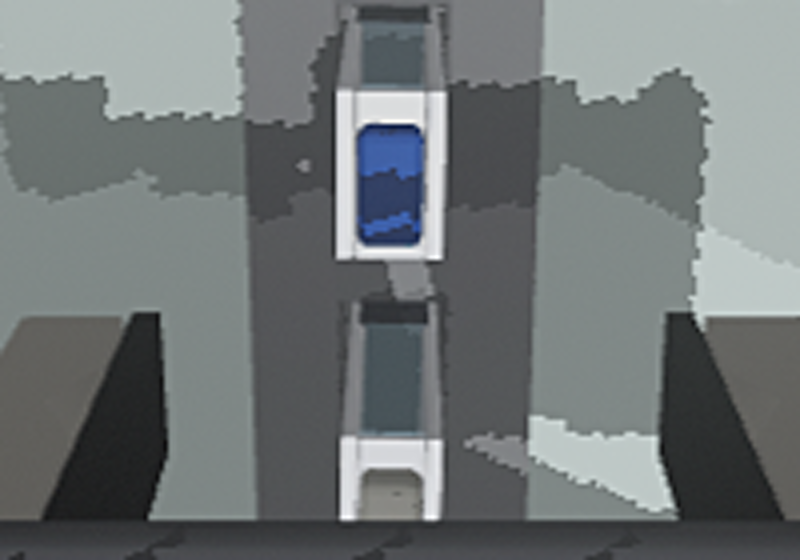

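Run:
```python
from h import *
T=np.load("pics/w2.npz")["T"]
q=np.array([(336,90),(446,90),(443,258),(337,258)])/4+[180-.4,180-.4]
c=cast("wrist",q,.064,T); print(c.mean(0).round(4),[np.linalg.norm(c[i]-c[i-1]).round(4) for i in range(4)])
d=c[3]-c[0]+c[2]-c[1]; print("y axis yaw",np.arctan2(-d[0],d[1]))
m=c.mean(0); dx=m-T[:3,3]; print("in tool",(T[:3,:3].T@dx).round(4), "shift",dx.round(4))
zt=T[:3,2]; print("axis comp at 0.037:", (T[:3,3]+zt*(0.029-T[2,3])/zt[2]).round(4))
```

```text
[0.4901 0.2686 0.064 ] [np.float64(0.0295), np.float64(0.0178), np.float64(0.0295), np.float64(0.0179)]
y axis yaw -0.28503520544042876
in tool [ 0.0044 -0.0031  0.0392] shift [ 0.0015 -0.0051 -0.0392]
axis comp at 0.037: [0.4881 0.2736 0.029 ]
```

Request:
play_rows:
  targets:
    - [0,0,-0.01,0.0015,-0.005,-0.02,0.7]
    - [0,0,0,0,0,-0.02,0.7]
    - [0,0,0,0,0,0,0.7]

```text
t: 2.2
eef_pos: [0.4922, 0.2722, 0.0672]
ee_rot: [3.14, 0.004, -1.851]
force: [0.6, -0.3, -0.3]
width: 0.0618
```

Request:
play_rows:
  targets:
    - [0,0,-0.004,-0.002,-0.0035,-0.012,0.7]
    - [0,0,0,0,0,0,0.7]
    - [0,0,0,0,0,0,0.7]

```text
t: 2.58
eef_pos: [0.4912, 0.27, 0.0572]
ee_rot: [-3.141, 0.007, -1.853]
force: [-0.1, 0.2, -0.3]
width: 0.0613
```

```bash
python3 wshot.py w3;python3 wshot.py w3
python3 - <<'E'
from h import *
im=cv2.imread("pics/w3.png")
cv2.imwrite("pics/w3a.png",cv2.resize(im[200:340,180:380],None,fx=4,fy=4,interpolation=cv2.INTER_CUBIC))
E
```

```text
2.575 [0.4912 0.27   0.0572] [-3.1412  0.0069 -1.8534] [ 0.85   0.308 -0.431 -0.003 -0.826 -1.13 ] [-0.1   0.18 -0.34] 0.0613
2.625 [0.491  0.2699 0.0571] [-3.1414  0.0067 -1.8536] [ 0.85   0.308 -0.431 -0.004 -0.826 -1.13 ] [ 0.13  0.03 -0.33] 0.0613
```

View pics/w3a.png

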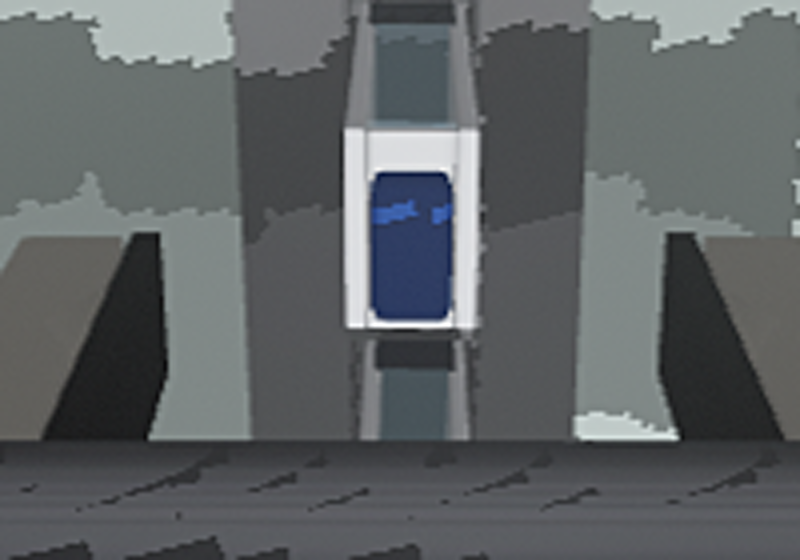

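Request:
play_rows:
  targets:
    - [0,0,0,-0.0008,-0.0013,-0.014,0.7]
    - [0,-0.003,0,0,0,-0.013,0.7]
    - [0,0,0,0,0,0,0.7]

```text
t: 3.05
eef_pos: [0.4899, 0.2683, 0.028]
ee_rot: [-3.139, 0.007, -1.854]
force: [0.2, -0.6, 0.3]
width: 0.0614
```

Request:
play_rows:
  targets:
    - [0,0,0,0,0,0,0.1]
    - [0,0,0,0,0,0,0.1]
    - [0,0,0,0,0,0,0.1]
    - [0,0,0,0,0,0,0.1]
    - [0,0,0,0,0,0,0.1]
  grip_force: 35

```text
t: 3.68
eef_pos: [0.4904, 0.2686, 0.0285]
ee_rot: [-3.138, 0.008, -1.854]
force: [1.1, 0.6, -0.8]
width: 0.0178
```

Request:
play_rows:
  targets:
    - [0,0,0,0,0,0.01,0.1]
    - [0,0,0,0,0,0.02,0.1]
    - [0,0,0,0,0,0.03,0.1]
    - [0,0,0,0,0,0.03,0.1]
    - [0,0,0,0,0,0.03,0.1]
    - [0,0,0,0,0,0.02,0.1]
    - [0,0,0,0,0,0,0.1]

```text
t: 4.55
eef_pos: [0.4897, 0.2678, 0.1767]
ee_rot: [-3.137, 0.009, -1.854]
force: [0.1, -0.1, -1.7]
width: 0.0175
```

```bash
python3 wshot.py w4
```

```text
4.55 [0.4897 0.2678 0.1767] [-3.1374  0.009  -1.8537] [ 0.851  0.18  -0.294 -0.    -1.087 -1.134] [ 0.07 -0.09 -1.69] 0.0175
```

View pics/w4.png

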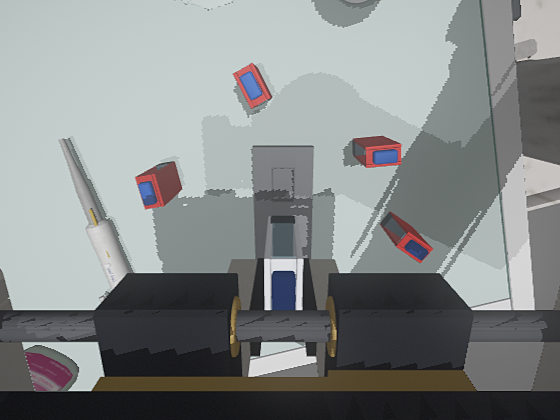

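Request:
play_rows:
  targets:
    - [0,0,0.033,0.016,-0.033,0,0.1]
    - [0,0,0.033,0.016,-0.033,0,0.1]
    - [0,0,0.033,0.016,-0.033,0,0.1]
    - [0,0,0.033,0.016,-0.033,0,0.1]
    - [0,0,0.033,0.016,-0.033,0,0.1]
    - [0,0,0.033,0.016,-0.033,0,0.1]
    - [0,0,0.033,0.016,-0.033,0,0.1]
    - [0,0,0.033,0.016,-0.033,0,0.1]
    - [0,0,0,0,0,0,0.1]

```text
t: 5.72
eef_pos: [0.6141, -0.0066, 0.1649]
ee_rot: [3.13, 0.002, -1.58]
force: [-1.1, 0.2, -1.2]
width: 0.0177
```

```bash
python3 wshot.py w5
```

```text
5.725 [ 0.6141 -0.0066  0.1649] [ 3.1297e+00  1.5000e-03 -1.5800e+00] [ 0.303  0.293 -0.169 -0.006 -1.12  -0.31 ] [-1.1   0.16 -1.16] 0.0177
```

View pics/w5.png

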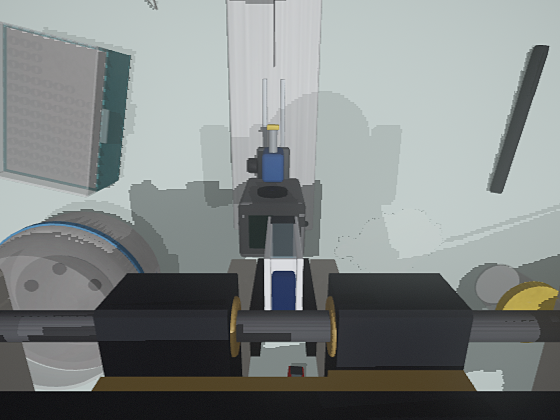

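Run:
```python
from h import *
im=cv2.imread("pics/w5.png")
cv2.imwrite("pics/w5a.png",cv2.resize(im[0:140,205:345],None,fx=4.2,fy=4.2,interpolation=cv2.INTER_CUBIC))
cv2.imwrite("pics/w5b.png",cv2.resize(im[100:230,205:345],None,fx=4.5,fy=4.5,interpolation=cv2.INTER_CUBIC))
```

```text
(no output)
```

View pics/w5a.png

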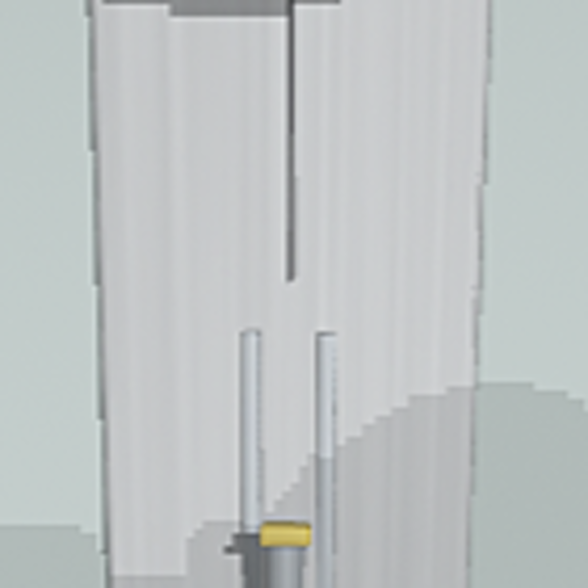

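View pics/w5b.png

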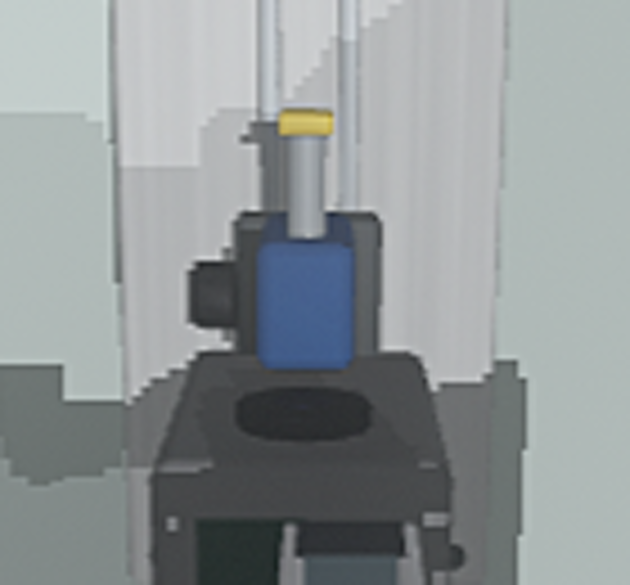

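Run:
```python
from h import *
z=np.load("pics/w5.npz");T=z["T"]
def f(l,zz,s=4.2,o=(205,0)):
    return cast("wrist",np.array(l,float)/s+np.array(o)-.4,zz,T)
L=f([(97,50),(107,500)],.012);R=f([(486,50),(472,500)],.012)
print("L",L.round(4),"R",R.round(4))
for nm,A in (("L",L),("R",R)): d=A[1]-A[0]; print(nm,"yaw",np.arctan2(-d[0],d[1]).round(4))
c=f([(291,10),(291,275)],.012); d=c[1]-c[0]; print("line",c.round(4),np.arctan2(-d[0],d[1]).round(4))
c=f([(252,340),(252,500)],.016);print("railL",c.round(4)); c=f([(326,340),(326,500)],.016);print("railR",c.round(4))
print("tip top front edge",f([(260,524),(311,524)],.059).round(4))
print("tip front lower edge",f([(262,546),(310,546)],.049).round(4))
print("post top",f([(258,242),(354,242),(353,367),(260,367)],.063,4.5,(205,100)).round(4))
P=pts("wrist",z["d"],T)
for u,v in [(273,126),(273,128),(273,165),(273,190)]: print(u,v,P[v,u].round(4))
print("house top",f([(152,470),(447,470)],.1,4.5,(205,100)).round(4))
print("house front top",f([(205,352),(412,352)],.1,4.5,(205,100)).round(4))
```

```text
L [[ 0.6563 -0.1584  0.012 ]
 [ 0.6591 -0.0718  0.012 ]] R [[ 0.5788 -0.1579  0.012 ]
 [ 0.5798 -0.071   0.012 ]]
L yaw -0.0328
R yaw -0.0118
line [[ 0.6176 -0.1652  0.012 ]
 [ 0.6184 -0.1166  0.012 ]] -0.0174
railL [[ 0.6267 -0.1039  0.016 ]
 [ 0.6275 -0.0717  0.016 ]]
railR [[ 0.6113 -0.1037  0.016 ]
 [ 0.6116 -0.0715  0.016 ]]
tip top front edge [[ 0.6245 -0.0698  0.059 ]
 [ 0.6149 -0.0697  0.059 ]]
tip front lower edge [[ 0.6245 -0.0649  0.049 ]
 [ 0.6152 -0.0648  0.049 ]]
post top [[ 0.6286 -0.0476  0.063 ]
 [ 0.6116 -0.0474  0.063 ]
 [ 0.612  -0.0248  0.063 ]
 [ 0.6288 -0.025   0.063 ]]
273 126 [ 0.6194 -0.0685  0.0589]
273 128 [ 0.6194 -0.067   0.0594]
273 165 [ 0.6199 -0.0384  0.0641]
273 190 [ 0.62   -0.022   0.0805]
house top [[ 0.6449 -0.0169  0.1   ]
 [ 0.5974 -0.0162  0.1   ]]
house front top [[ 0.6356 -0.0361  0.1   ]
 [ 0.6031 -0.0357  0.1   ]]
```

Request:
play_rows:
  targets:
    - [0.006,0,-0.004,0.002,-0.026,0,0.1]
    - [0.006,0,-0.004,0.001,-0.026,0,0.1]
    - [0,0,0,0.001,-0.026,0,0.1]
    - [0,0,0,0,-0.026,0,0.1]
    - [0,0,0,0,0,0,0.1]
    - [0,0,0,0,0,0,0.1]

```text
t: 6.52
eef_pos: [0.6142, -0.1068, 0.1608]
ee_rot: [3.123, 0.015, -1.585]
force: [0.1, 0.3, -0.8]
width: 0.0171
```

```bash
python3 wshot.py w6
python3 - <<'E'
from h import *
sc,_=grab_frame("scene"); cv2.imwrite("pics/s6.png",cv2.resize(sc[100:330,280:480],None,fx=3,fy=2.6,interpolation=cv2.INTER_CUBIC))
E
```

```text
6.525 [ 0.6142 -0.1068  0.1608] [ 3.1227  0.015  -1.5853] [ 0.129  0.317 -0.139 -0.019 -1.132 -0.135] [ 0.09  0.27 -0.78] 0.0171
```

View pics/w6.png

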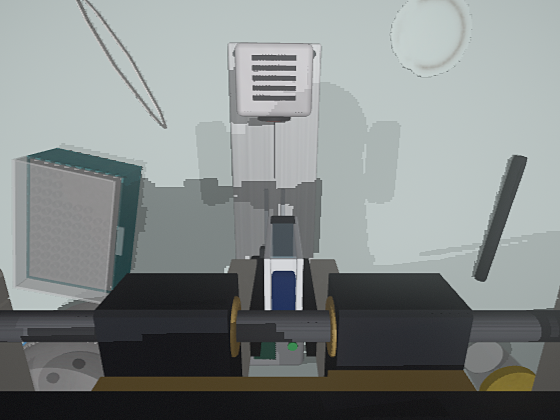

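View pics/s6.png

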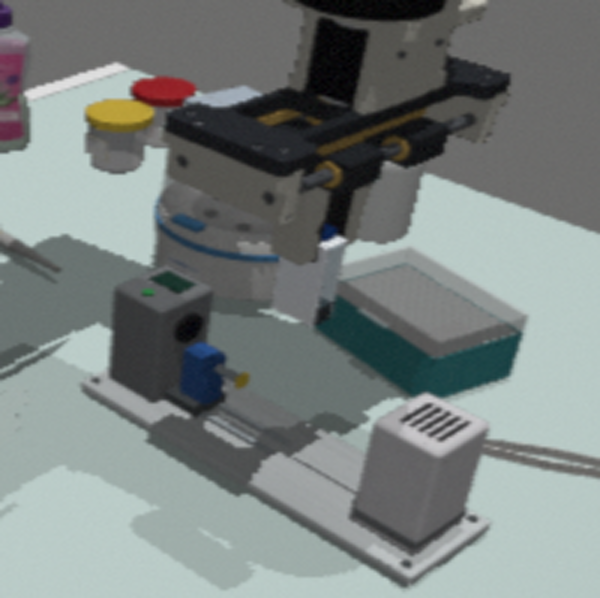

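```bash
cat >> h.py <<'E'
def need(pos,yaw):
    from scipy.spatial.transform import Rotation as R
    s=get_state(); C=R.from_euler('xyz',s["ee_rot"]); G=R.from_euler('xyz',[np.pi,0,yaw])
    print("t",s["t"],"pos",s["eef_pos"].round(4),"turn",(G*C.inv()).as_rotvec().round(4),"shift",(np.array(pos)-s["eef_pos"]).round(4),"F",s["force"].round(2),"w",round(float(s["width"]),4))
E
python3 - <<'E'
from h import *
im=cv2.imread("pics/w6.png")
cv2.imwrite("pics/w6a.png",cv2.resize(im[100:290,215:335],None,fx=5,fy=3.15,interpolation=cv2.INTER_CUBIC))
need((0.6185,-0.110,0.0695),-1.5883)
E
```

```text
t 6.625 pos [ 0.6143 -0.1067  0.161 ] turn [-0.0152 -0.0185 -0.0038] shift [ 0.0042 -0.0033 -0.0915] F [ 0.37 -0.52 -0.8 ] w 0.0178
```

View pics/w6a.png

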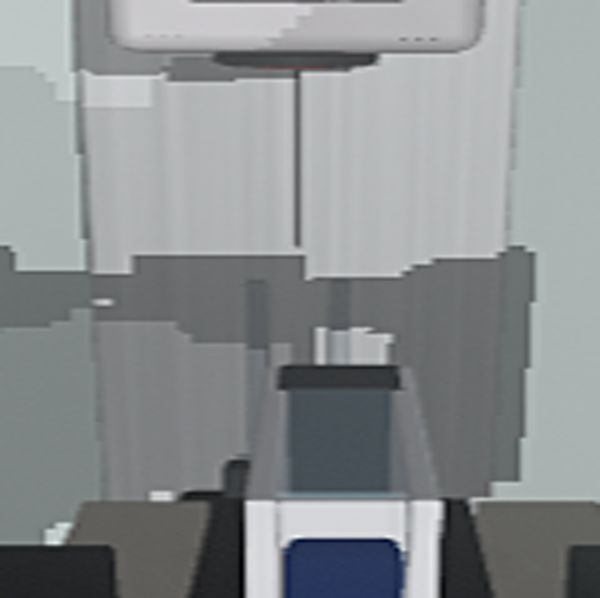

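Run:
```python
from h import *
T=np.load("pics/w6.npz")["T"]
f=lambda l,z: cast("wrist",np.array(l,float)/[5,3.15]+[215-.4,100-.4],z,T)
c=f([(297.5,75),(298,245)],.012);d=c[1]-c[0];print("line",c.round(4),np.arctan2(-d[0],d[1]))
print("edges",f([(83,100),(92,240)],.012).round(4),f([(512,100),(505,240)],.012).round(4))
print("ring",f([(215,57),(380,57)],.075).round(4))
print("lamp house top front edge",f([(108,40),(484,40)],.1).round(4))
z=np.load("pics/w6.npz"); P=pts("wrist",z["d"],T)
for u,v in [(300,110),(270,110),(274,118),(274,115)]: print(P[v,u].round(4))
```

```text
line [[ 0.6177 -0.1657  0.012 ]
 [ 0.6187 -0.1159  0.012 ]] -0.020701212904742798
edges [[ 0.6568 -0.1594  0.012 ]
 [ 0.6576 -0.1182  0.012 ]] [[ 0.5788 -0.1581  0.012 ]
 [ 0.5794 -0.1167  0.012 ]]
ring [[ 0.6293 -0.1753  0.075 ]
 [ 0.6053 -0.1749  0.075 ]]
lamp house top front edge [[ 0.6419 -0.1807  0.1   ]
 [ 0.5926 -0.1799  0.1   ]]
[ 0.6001 -0.1815  0.1005]
[ 0.6197 -0.1818  0.0999]
[ 0.6173 -0.1757  0.0861]
[ 0.6172 -0.1784  0.0976]
```

Request:
play_rows:
  targets:
    - [-0.015,-0.018,-0.005,0.0045,-0.003,-0.01,0.1]
    - [0,0,0,0,0,0,0.1]
    - [0,0,0,0,0,0,0.1]

```text
t: 7.0
eef_pos: [0.6192, -0.1074, 0.1514]
ee_rot: [-3.141, 0.0, -1.587]
force: [-0.0, 1.0, -0.0]
width: 0.0179
```

```bash
python3 -c "
from h import *
need((0.6188,-0.110,0.0695),-1.590)"
```

```text
t 7.0 pos [ 0.6192 -0.1074  0.1514] turn [-0.0004  0.0002 -0.0032] shift [-0.0004 -0.0026 -0.0819] F [-0.    1.   -0.01] w 0.0179
```

Request:
play_rows:
  targets:
    - [0,0,-0.003,0,-0.002,-0.015,0.1]
    - [0,0,0,0,0,-0.015,0.1]
    - [0,0,0,0,0,-0.015,0.1]
    - [0,0,0,0,0,0,0.1]

```text
t: 7.5
eef_pos: [0.6185, -0.1093, 0.1026]
ee_rot: [3.14, 0.001, -1.59]
force: [0.3, -0.8, -0.8]
width: 0.0177
```

```bash
python3 -c "
from h import *
need((0.6188,-0.110,0.0695),-1.590)"
```

```text
t 7.5 pos [ 0.6185 -0.1093  0.1026] turn [-0.0009 -0.0014  0.0001] shift [ 0.0003 -0.0007 -0.0331] F [ 0.31 -0.81 -0.76] w 0.0177
```

Request:
play_rows:
  targets:
    - [0,0,0,0,-0.001,-0.014,0.1]
    - [0,0,0,0,0,-0.012,0.1]
    - [0,0,0,0,0,-0.005,0.1]
    - [0,0,0,0,0,0,0.1]
    - [0,0,0,0,0,0,0.1]

```text
t: 8.12
eef_pos: [0.6189, -0.1106, 0.0697]
ee_rot: [3.141, 0.001, -1.59]
force: [-0.0, 0.1, -1.4]
width: 0.0172
```

```bash
python3 wshot.py w7
python3 - <<'E'
from h import *
need((0.6188,-0.110,0.0695),-1.590)
sc,_=grab_frame("scene"); cv2.imwrite("pics/s7.png",cv2.resize(sc[180:320,300:450],None,fx=4.2,fy=4.2,interpolation=cv2.INTER_CUBIC))
E
```

```text
8.125 [ 0.6189 -0.1106  0.0697] [ 3.1406e+00  6.0000e-04 -1.5901e+00] [ 0.133  0.395 -0.259 -0.001 -0.918 -0.151] [-0.04  0.14 -1.37] 0.0172
t 8.175 pos [ 0.6189 -0.1105  0.0697] turn [-0.0007 -0.0009  0.0001] shift [-0.0001  0.0005 -0.0002] F [ 0.22  0.12 -0.96] w 0.0176
```

View pics/s7.png

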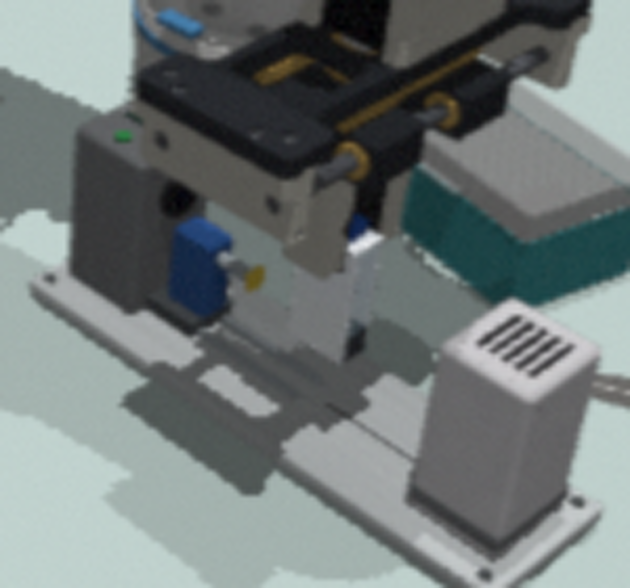

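View pics/w7.png

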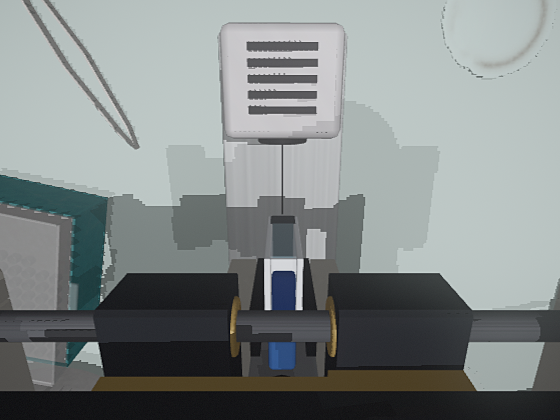

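Request:
play_rows:
  targets:
    - [0,0,0,0,0.006,0,0.1]
    - [0,0,0,0,0.006,0,0.1]
    - [0,0,0,0,0.004,0,0.1]
    - [0,0,0,0,0,0,0.1]
    - [0,0,0,0,0,0,0.1]

```text
t: 8.85
eef_pos: [0.6195, -0.0929, 0.0708]
ee_rot: [-3.141, 0.001, -1.589]
force: [-0.1, 0.4, -1.3]
width: 0.0177
```

Run:
```python
from h import *
need((0.6193,-0.0855,0.0695),-1.590)
sc,_=grab_frame("scene"); cv2.imwrite("pics/s8.png",cv2.resize(sc[215:285,320:400],None,fx=8,fy=8,interpolation=cv2.INTER_CUBIC))
need((0.6193,-0.0855,0.0695),-1.590)
```

```text
t 8.85 pos [ 0.6195 -0.0929  0.0708] turn [-0.0009  0.0008 -0.0006] shift [-0.0002  0.0074 -0.0013] F [-0.07  0.36 -1.29] w 0.0177
t 8.9 pos [ 0.6194 -0.093   0.0707] turn [-0.0009  0.0009 -0.0005] shift [-0.0001  0.0075 -0.0012] F [-0.34  1.3  -0.88] w 0.0178
```

View pics/s8.png

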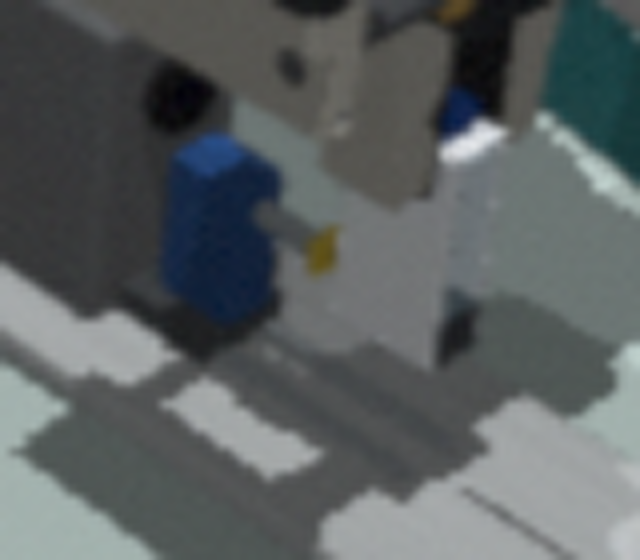

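Request:
play_rows:
  targets:
    - [0,0,0,0,0.003,-0.001,0.1]
    - [0,0,0,0,0.002,0,0.1]
    - [0,0,0,0,0,0,0.1]

```text
t: 9.28
eef_pos: [0.6194, -0.0879, 0.0696]
ee_rot: [-3.141, 0.001, -1.59]
force: [-0.0, 1.3, -1.3]
width: 0.0178
```

Request:
play_rows:
  targets:
    - [0,0,0,0,0.002,0,0.1]
    - [0,0,0,0,0,0,0.1]

```text
t: 9.52
eef_pos: [0.6193, -0.0858, 0.0695]
ee_rot: [-3.141, 0.001, -1.59]
force: [-0.5, -1.1, -1.4]
width: 0.0176
```

Request:
play_rows:
  targets:
    - [0,0,0,0,0.002,0,0.1]
    - [0,0,0,0,0,0,0.1]

```text
t: 9.78
eef_pos: [0.6193, -0.0841, 0.0696]
ee_rot: [-3.141, 0.0, -1.59]
force: [0.4, -0.4, -1.4]
width: 0.0176
```

```bash
cat > fav.py <<'E'
import sys
from h import *
F=[];P=[];M=[]
for i in range(8):
    sc,d=grab_frame("scene"); s=get_state(); F.append(s["force"]);P.append(s["eef_pos"]);M.append(s["moment"])
print("F",np.mean(F,0).round(2),"sem",(np.std(F,0)/8**.5).round(2),"M",np.mean(M,0).round(3),"pos",np.mean(P,0).round(4),s["ee_rot"].round(4),"t",s["t"])
cv2.imwrite(f"pics/{sys.argv[1]}.png",cv2.resize(sc[215:285,320:400],None,fx=8,fy=8,interpolation=cv2.INTER_CUBIC))
E
python3 fav.py s9
```

```text
F [ 0.18 -1.26 -1.02] sem [0.13 0.17 0.11] M [-0.515 -0.098 -0.001] pos [ 0.6193 -0.0841  0.0696] [-3.1411e+00  5.0000e-04 -1.5901e+00] t 10.175
```

View pics/s9.png

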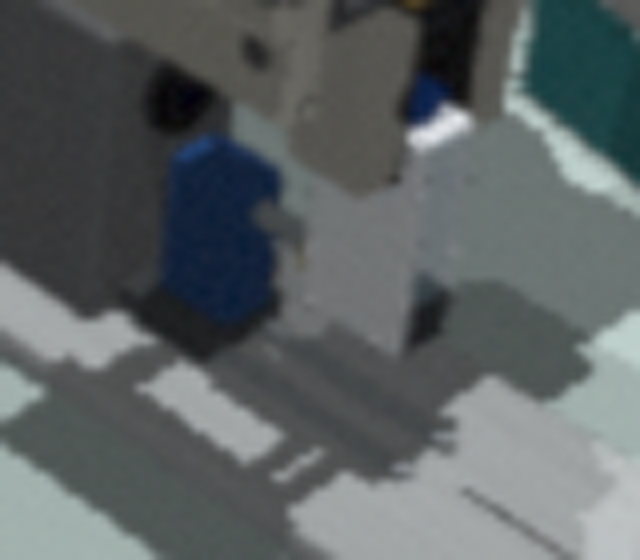

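Request:
play_rows:
  targets:
    - [0,0,0,0,0.002,0,0.1]
    - [0,0,0,0,0.002,0,0.1]
    - [0,0,0,0,0,0,0.1]

```text
t: 10.55
eef_pos: [0.6194, -0.0802, 0.0697]
ee_rot: [-3.141, 0.0, -1.59]
force: [0.3, -2.2, -1.6]
width: 0.0179
```

```bash
python3 fav.py s10
```

```text
F [ 0.45 -2.57 -1.58] sem [0.14 0.1  0.06] M [-1.003 -0.236 -0.019] pos [ 0.6194 -0.0803  0.0696] [-3.1410e+00  2.0000e-04 -1.5904e+00] t 10.95
```

Request:
play_rows:
  targets:
    - [0,0,0,0,0.002,0,0.1]
    - [0,0,0,0,0.0015,0,0.1]
    - [0,0,0,0,0,0,0.1]
    - [0,0,0,0,0,0,0.1]

```text
t: 11.45
eef_pos: [0.6194, -0.077, 0.0697]
ee_rot: [-3.141, -0.0, -1.59]
force: [-0.4, -4.2, -0.9]
width: 0.0179
```

```bash
python3 fav.py s11; python3 wshot.py w11
```

```text
F [ 0.53 -3.9  -1.53] sem [0.21 0.19 0.13] M [-1.461 -0.31   0.003] pos [ 0.6194 -0.077   0.0697] [-3.1410e+00 -3.0000e-04 -1.5905e+00] t 11.85
11.85 [ 0.6194 -0.077   0.0697] [-3.1410e+00 -3.0000e-04 -1.5905e+00] [ 0.189  0.387 -0.272  0.001 -0.911 -0.209] [ 1.1  -4.07 -1.2 ] 0.0175
```

View pics/s11.png

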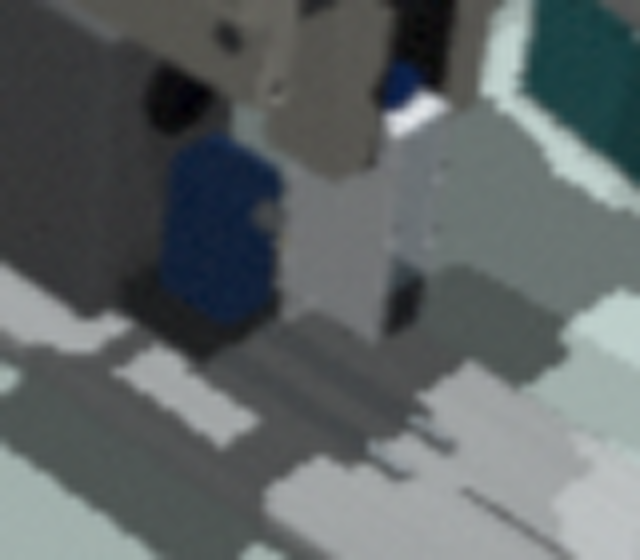

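View pics/w11.png

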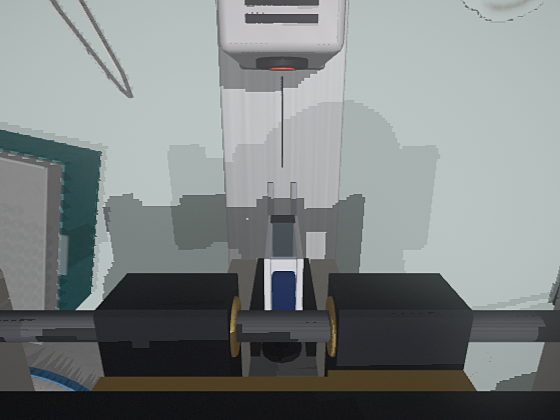

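```bash
python3 -c "
from station import *
print(job_done())"
```

```text
the job is handed in; nothing more can be done
None
```

I gripped the sample cell by its frosted faces, lifted it from the rack and lowered it into the light path. I then moved it along the beam onto the yellow stop and handed the job in at about 12 s, still holding it there. `job_done()` gave no verdict, so the figures below are my own last checks.

| Check | Last reading | Limit |
|---|---|---|
| Plunger pressed in (from the stop force of 3.9 N) | about 8 mm | 3–13.5 mm |
| Position sideways of the measured beam axis | within 1 mm | 5 mm |
| Height of cell centre | about 75 mm, on the beam | ±6 mm |
| Tool yaw against the beam, and tilt | under 0.01 rad | 0.14 rad |

- **Stop force:** it rose by about 340–400 N/m over the last steps, which fits the stated 350 N/m. First contact came about where the camera put the tip. The plunger depth itself was not seen directly.
- **Grip:** the fingers stood 17.5–17.9 mm apart on the 18 mm faces. The last wrist picture showed the cell unshifted and straight in the jaws.
- **Other things:** I steered clear of the blank cell, cup, pipette and marker and saw no contact. I did not measure their positions again at the end.
- **Accuracy:** single force readings were noisy by about ±1 N, so I averaged eight for the figures above. Top and wrist cameras disagreed by 2–3 mm on where the cell stood in the rack, about the stated calibration error. I used the wrist camera.

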